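# Draw a sweet press out of its slotted rack

### The arm

A 6-joint arm with a two-finger parallel gripper is mounted at the origin on a cart in front of the work surface, level with it; the furniture and walls round the work are solid. World frame = base frame: x ahead of the robot, y to its left, z up, the work surface at z = 0. Lengths are in mm, angles in rad, forces in N, time in s.
With the tool pointing down it reaches from about 425 to 950 mm from the base axis. Payload 14.7 kg.
Tool frame: the origin (TCP) lies between the finger pads; the fingertips stand 19 mm ahead of it and the grasp point (between the pads) is the TCP; z points along the fingers, y is the direction in which the jaws open and shut (so a half turn about z gives the same grasp; the last joint's range is limited). The gripper opens to 85 mm and grips with 20 to 120 N. Pads are 22 mm wide; open, the fingers measure 114 mm over their backs; the gripper's body (76 mm by 85 mm) begins 54 mm behind the grasp point. The pads swing forward as they close: fully open they stand 13 mm farther back than shut.
Start: joints at [-1.224, 0.48, 1.596, -0, 1.065, -0.047], TCP at [249.42, -600.235, 250.297] pointing down, gripper open.
Joint ranges: [-2.75, 2.75], [-0.82, 2.05], [0.23, 2.67], [-1.56, 4.7], [0.09, 2.69], [-2.92, 2.92]. Speed limits (rad/s): [1.89, 1.89, 2.39, 3.01, 3.01, 3.01].

### API

Orientations are given as a rotation vector (axis times angle).
In Python, from bench import state, cams, workorder gives the robot as it stands. The module is installed in compiled form; this text tells all that it offers.
- The arm moves only by the tool drive_tool, never from a script. Its argument "targets" is a list of rows, each a list of 3 entries, a list of its own where there are three numbers: the gripper command: -1 is shut, 1 is fully open, values between are in proportion, then the shift along the tool's x, y, z in cm, then the turn about the tool's z in rad. A call has 1 to 8 rows; each row is the pose to reach, as a shift and turn from the pose commanded when the call began, along the tool's axes at that moment; what a row does not reach only later rows make up. A row lasts 1/12 s, in which the tool goes at most 41.7 mm and 7.16 degrees, less where a joint would pass 70% of its speed; a pose out of reach is approached as far as the arm can. A call with a gripper value outside its range is refused whole. The fingers move at their own pace and stop on an object; "newtons" is the grip in N (left out, the last holds). Time passes only in rows, so rows that repeat a pose let the fingers close. It gives the time, the measured TCP pose, the force and the opening at its end, in the units of the state.
- state(): the state, without advancing time (a new reading comes with each control period).
- cams.camera(name): name is "scene" or "top"; returns the picture (400x640x3 uint8, blue, green, red); there is no depth.
- cams.camera_params(name): a dict with "fx", "fy", "cx", "cy" (pixels), "extrinsics" (4x4, takes a point from camera to world coordinates). Camera axes: x right, y down, z forward; pixel columns grow to the right and rows downward; lengths in mm; the calibration is good to about 2 mm. A picture is of the moment at which its call begins. camera_params takes no time and is no camera call.
- workorder.sign_off(): hands the job in, once; it reports no verdict.
The state is a dict: "time_s": time; "qpos": joint angles; "dq": joint speeds; "tau": joint torques, N m; "tool_pos": TCP position; "orientation": TCP orientation; "ft_force": force on the tool from outside, world axes, zero at the start; "ft_torque": the same for the moment, N m; "finger_gap": opening from 0.0 (shut) to 1.0 (fully open).
Only numpy, scipy, OpenCV 4.12 (cv2) and the standard library are available. Lean on these libraries where they do the work, as an engineer would, in place of code of your own. Each camera call takes 0.05 s, during which the arm holds its last target.

### The job

The three wooden sweet presses stand in a low rack whose slotted top holds their feet down, so each can only come out sideways through the open front of its bay. Take out the press with the straight cylindrical handle (not the ball, not the flat mushroom knob), and stand it upright on the marble slab, its whole foot on the slab, and let go. Leave the other two presses where they stand in the rack.

Things in the scene. Friction and masses are not known exactly. Their poses are not given: they have to be found in the camera images.
- barrel_press: the press to fetch: wooden hand press with a straight cylindrical handle 30 mm across, from 32 to 74 mm above its underside; origin at the centre of its underside, own z axis up along the handle; round, 74 mm tall, about 0.08 kg, loose; round foot 44 mm across and 12 mm high, thin neck 14 mm across up to z 31. It starts in one of the rack's three bays, any of them. No force but friction holds it in the bay.
- ball_press: bystander press with a ball handle 38 mm across, in another bay of the rack; origin at the centre of its underside, own z axis up along the handle; round, 74 mm tall, about 0.08 kg, loose; round foot 44 mm across and 12 mm high, thin neck 14 mm across up to z 31
- mushroom_press: bystander press with a wide flat mushroom knob 45 mm across at its top, in another bay; origin at the centre of its underside, own z axis up along the handle; round, 74 mm tall, about 0.08 kg, loose; round foot 44 mm across and 12 mm high, thin neck 14 mm across up to z 31
- rack: fixed wooden rack, 80 x 288 x 26 mm high (all in mm); origin: underside centre; x to its closed back, y along the row. Bays at y -95, 0, 95, 58 wide, 18 high, no floor, front open at x -40, back wall at x 32. The 8 thick top has over each bay a 28 wide slot from the front to x 12 for the neck; a foot cannot pass up it. Presses start near x -2, are clear of the rack beyond x -62.
- slab: fixed square slab of pale marble, 140 x 140 mm, 20 mm thick, to the robot's right of the rack; origin at the centre of its underside on the worktop, top face 20 mm above it, x and y along its sides.

How it is judged:
By the outcome, as a careful person would: the job done as asked, in the order asked, and still so for the second after the job is handed in, with the robot touching nothing.
It also fails if it takes over 43 s, if anything falls off the work surface, if the arm or the gripper's body presses on something with over 40 N, if the wrist force passes 120 N, or if a joint passes its speed limit or range.

## Working session

There is one attempt and no reset: what is moved stays moved. The work goes in short steps, Python scripts to look and compute and a tool call to move; the robot and the scene stay as the last step left them, time stands still between calls to the robot, and variables do not carry over. Pictures are saved under pics/ and viewed, and the job is handed in when it is done.

Besides the shell and the picture viewer there is one more tool, called after "Request:" by a JSON object that holds its "api" and its "payload". drive_tool: Moves the arm, as the interface text tells. Its arguments: {"type":"object","properties":{"targets":{"type":"array"},"newtons":{"type":"number"}},"required":["targets"]}

```bash
mkdir -p pics; python3 - <<'E'
from bench import state,cams
import cv2
s=state();print({k:s[k] for k in('time_s','tool_pos','orientation','finger_gap')})
for n in('scene','top'):
    cv2.imwrite(f'pics/{n}0.png',cams.camera(n));p=cams.camera_params(n);print(n,p)
E
```

```text
{'time_s': 0.0, 'tool_pos': array([ 249.30381816, -599.85998943,  249.67350935]), 'orientation': array([-3.07970345e+00, -6.14401515e-01,  2.56273920e-04]), 'finger_gap': 0.9978742302030106}
scene {'fx': 486.72017510975513, 'fy': 486.72017510975513, 'cx': 316.20019279862424, 'cy': 202.7969094822183, 'extrinsics': array([[-6.96005886e-01, -3.98116356e-01,  5.97561021e-01,
        -1.82122739e+02],
       [-7.18022570e-01,  3.90998741e-01, -5.75815572e-01,
         6.57282158e+02],
       [-4.40400998e-03, -8.29833328e-01, -5.57993954e-01,
         7.16704312e+02],
       [ 0.00000000e+00,  0.00000000e+00,  0.00000000e+00,
         1.00000000e+00]])}
top {'fx': 391.56102724764446, 'fy': 391.56102724764446, 'cx': 320.6164175074042, 'cy': 199.1143625486311, 'extrinsics': array([[-2.56062492e-02, -9.81450852e-01,  1.89996173e-01,
         3.65500215e+02],
       [-9.99594307e-01,  2.27664515e-02, -1.71145960e-02,
        -3.71910999e+01],
       [ 1.24715962e-02, -1.90357334e-01, -9.81635648e-01,
         9.20476273e+02],
       [ 0.00000000e+00,  0.00000000e+00,  0.00000000e+00,
         1.00000000e+00]])}
```

View pics/scene0.png

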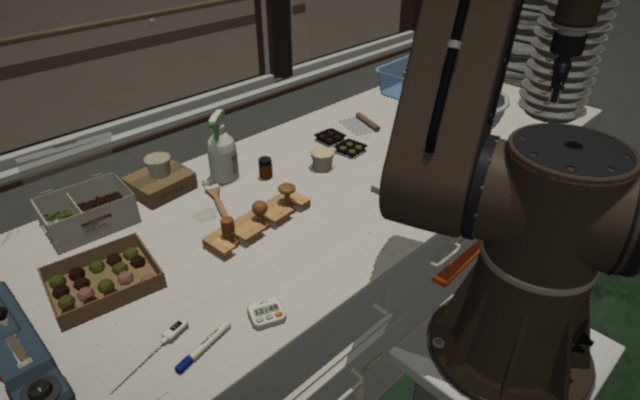

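View pics/top0.png

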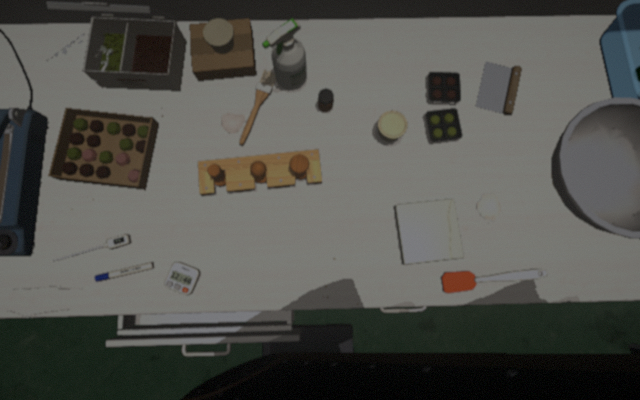

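The barrel press is at the far left of the rack (top ≈ (216,172), scene ≈ (228,230)). Next come the ball press (258,170) and the mushroom press (299,164). The marble slab is at top ≈ (429,231). I'll enlarge these areas.

```bash
python3 - <<'E'
import cv2,numpy as np
a=cv2.imread('pics/top0.png');
g=lambda c:np.clip(c.astype(float)*1.5,0,255).astype('uint8')
cv2.imwrite('pics/c1.png',g(cv2.resize(a[140:205,190:330],None,fx=5.7,fy=5.7,interpolation=2)))
cv2.imwrite('pics/c2.png',g(cv2.resize(a[190:275,385:475],None,fx=6,fy=6,interpolation=2)))
b=cv2.imread('pics/scene0.png');cv2.imwrite('pics/c3.png',g(cv2.resize(b[170:265,190:320],None,fx=6,fy=6,interpolation=2)))
E
```

```text
(no output)
```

View pics/c1.png

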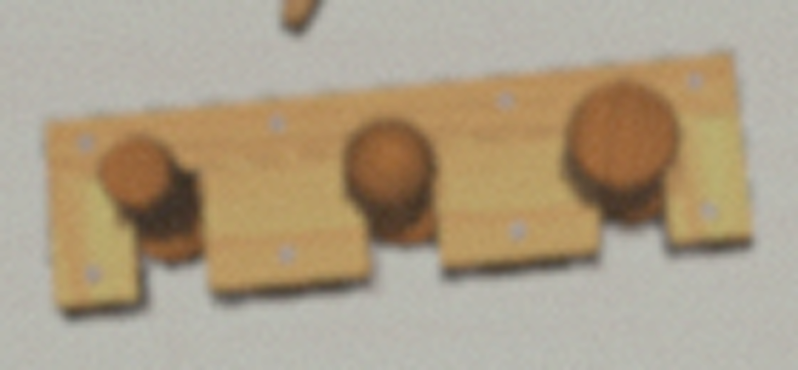

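View pics/c2.png

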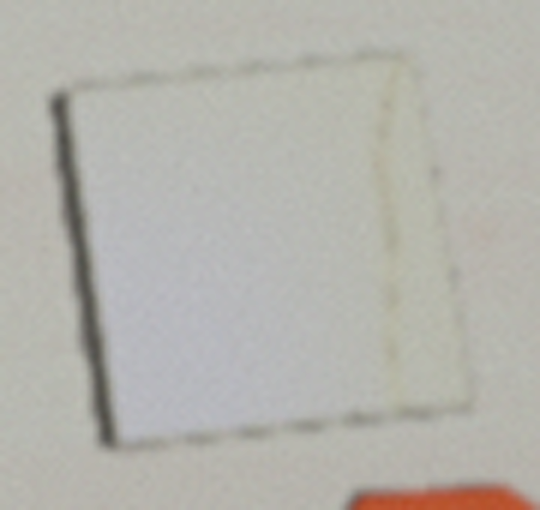

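View pics/c3.png

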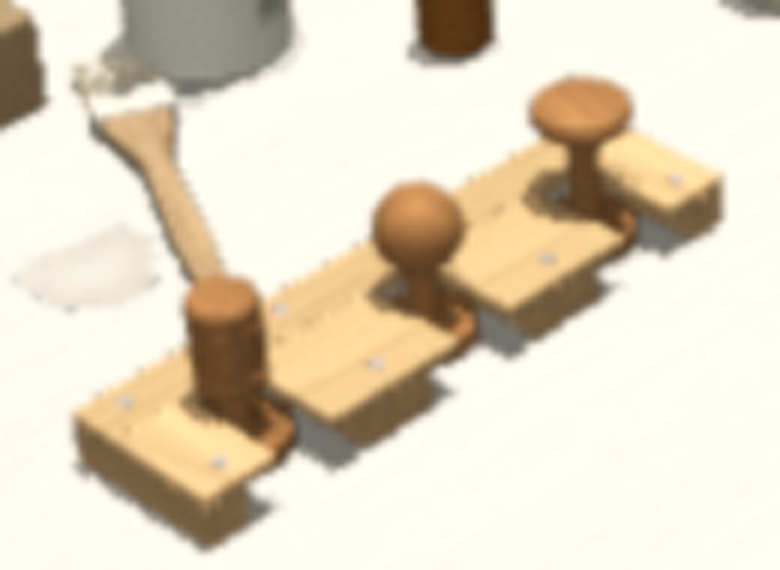

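```bash
cat > h.py <<'E'
import numpy as np
from bench import cams
def w(n,u,v,z):
    p=cams.camera_params(n);E=p['extrinsics'];d=E[:3,:3]@np.array([(u-p['cx'])/p['fx'],(v-p['cy'])/p['fy'],1]);o=E[:3,3]
    return (o+d*(z-o[2])/d[2])[:2]
def pr(n,P):
    p=cams.camera_params(n);c=np.linalg.inv(p['extrinsics'])@np.r_[P,1];return p['fx']*c[0]/c[2]+p['cx'],p['fy']*c[1]/c[2]+p['cy']
E
python3 - <<'E'
from h import *
np.set_printoptions(precision=1,suppress=True)
def crop(n,x,y,f,u0,v0,z): return w(n,u0+(x+.5)/f-.5,v0+(y+.5)/f-.5,z)
R=np.array([crop('top',x,y,5.7,190,140,26) for x,y in[(45,121),(733,53),(750,242),(58,307)]]);print(R,R.mean(0))
e=R[0]-R[1]+R[3]-R[2];print('rack yaw',np.arctan2(-e[0],e[1]),np.linalg.norm(e)/2)
S=np.array([crop('top',x,y,6,385,190,20) for x,y in[(65,90),(408,52),(470,408),(108,445)]]);print(S,S.mean(0))
e=S[0]-S[1]+S[3]-S[2];print('slab yaw',np.arctan2(-e[0],e[1]),np.linalg.norm(e)/2)
print('barrel top',crop('top',137,173,5.7,190,140,74),'scene',crop('scene',224,298,6,190,170,74))
print('rack scene',[crop('scene',x,y,6,190,170,26) for x,y in[(75,415),(207,500),(720,180)]])
th=np.arctan2(-(R[0]-R[1]+R[3]-R[2])[0],(R[0]-R[1]+R[3]-R[2])[1]);x=np.array([np.cos(th),np.sin(th)]);y=np.array([-x[1],x[0]])
c=R.mean(0);print('bay start',c-2*x+95*y, x,y)
from scipy.spatial.transform import Rotation as Ro
from bench import state
print(Ro.from_rotvec(state()['orientation']).as_matrix())
E
```

```text
[[637.5 235.7]
 [660.8 -50.1]
 [579.4 -55.1]
 [558.6 227.7]] [609.1  89.6]
rack yaw 0.07746858340256127 285.1946578831472
[[ 522.7 -227.7]
 [ 534.7 -363.5]
 [ 396.1 -374.8]
 [ 385.7 -235.6]] [ 459.8 -300.4]
slab yaw 0.08119993387402058 137.96567328442939
barrel top [601.  184.6] scene [599.5 184.1]
rack scene [array([634.9, 234.3]), array([557.7, 227.7]), array([580.1, -53.7])]
bay start [599.7 184.1] [1.  0.1] [-0.1  1. ]
[[ 0.9  0.4 -0. ]
 [ 0.4 -0.9  0. ]
 [ 0.  -0.  -1. ]]
```

Request:
{"api": "drive_tool", "payload": {"targets": [[0.3,[3,-2.8,0],0.1],[0.3,[6,-5.7,0],0.2],[0.3,[9,-8.5,0],0.316],[0.3,[12,-11.3,0],0.316],[0.3,[15,-14.2,0],0.316],[0.3,[18,-17,0],0.316],[0.3,[21,-19.8,0],0.316],[0.3,[24,-22.7,0],0.316]], "newtons": 30}}

```text
time_s: 0.77
tool_pos: [384.2, -296.8, 250.2]
orientation: [-3.139, -0.122, 0.0]
ft_force: [1.2, -0.8, -0.1]
finger_gap: 0.651
```

Request:
{"api": "drive_tool", "payload": {"targets": [[0.3,[1.8,-3.3,0],0],[0.3,[3.6,-6.6,0],0],[0.3,[5.4,-9.9,0],0],[0.3,[7.2,-13.2,0],0],[0.3,[9,-16.5,0],0],[0.3,[10.8,-19.8,0],0],[0.3,[12.6,-23.1,0],0],[0.3,[14.4,-26.4,0],0]]}}

```text
time_s: 1.43
tool_pos: [507.2, -22.2, 250.2]
orientation: [3.139, 0.122, -0.0]
ft_force: [0.9, -1.3, 0.5]
finger_gap: 0.65
```

Request:
{"api": "drive_tool", "payload": {"targets": [[0.3,[1.8,-3.3,0],0],[0.3,[3.6,-6.6,0],0],[0.3,[5.4,-9.9,0],0],[0.3,[7.2,-13.2,0],0],[0.3,[9,-16.5,2],0],[0.3,[10.9,-20,4],0],[0.3,[10.9,-20,6],0],[0.3,[10.9,-20,8],0]]}}

```text
time_s: 2.1
tool_pos: [600.5, 186.1, 168.7]
orientation: [-3.139, -0.126, -0.0]
ft_force: [-0.1, -0.5, -1.3]
finger_gap: 0.65
```

Request:
{"api": "drive_tool", "payload": {"targets": [[0.3,[0,0,2],0],[0.3,[0,0,4],0],[0.3,[0,0,6],0],[0.3,[0,0,6],0],[0.3,[0,0,6],0]]}}

```text
time_s: 2.52
tool_pos: [599.3, 183.5, 109.5]
orientation: [3.139, 0.122, -0.004]
ft_force: [-0.3, 0.3, 0.7]
finger_gap: 0.646
```

```bash
python3 - <<'E'
from bench import state,cams
import cv2,numpy as np
s=state();print(s['time_s'],s['tool_pos'],s['orientation'])
g=lambda c:np.clip(c.astype(float)*1.5,0,255).astype('uint8')
a=g(cv2.resize(cams.camera('top')[120:220,170:340],(600,353),interpolation=2));b=g(cv2.resize(cams.camera('scene')[110:270,170:340],(600,565),interpolation=2))
cv2.imwrite('pics/a1.png',a);cv2.imwrite('pics/b1.png',b)
E
```

```text
2.5167 [599.33967462 183.49604643 109.51505796] [ 3.13870469  0.12216793 -0.00384593]
```

View pics/b1.png

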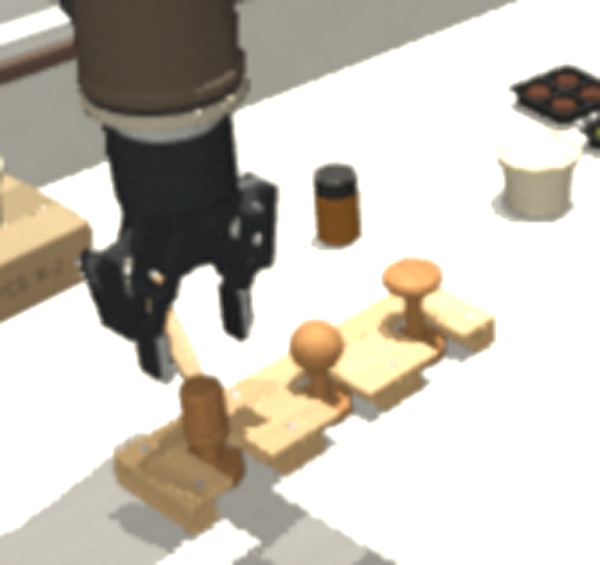

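The open fingers (tips at about (155,370) and (238,330)) straddle the barrel handle (203,380) evenly, so I'm descending and closing.

Request:
{"api": "drive_tool", "payload": {"targets": [[0.3,[0,0,2],0],[0.3,[0,0,4],0],[0.3,[0,0,5.4],0],[0.3,[0,0,5.4],0],[0.3,[0,0,5.4],0]]}}

```text
time_s: 3.03
tool_pos: [600.4, 183.7, 57.1]
orientation: [-3.139, -0.122, -0.001]
ft_force: [1.2, -0.3, -0.0]
finger_gap: 0.653
```

Request:
{"api": "drive_tool", "payload": {"targets": [[-1,[0,0,0],0],[-1,[0,0,0],0],[-1,[0,0,0],0],[-1,[0,0,0],0],[-1,[0,0,0],0],[-1,[0,0,0],0],[-1,[0,0,0],0],[-1,[0,0,0],0]], "newtons": 35}}

```text
time_s: 3.7
tool_pos: [601.1, 184.0, 58.0]
orientation: [-3.139, -0.122, -0.004]
ft_force: [-0.7, 0.4, 6.9]
finger_gap: 0.344
```

Request:
{"api": "drive_tool", "payload": {"targets": [[-1,[0,0,-0.1],0],[-1,[0,0,-0.3],0],[-1,[0,0,-0.3],0],[-1,[0,0,-0.3],0]]}}

```text
time_s: 4.03
tool_pos: [600.3, 183.7, 59.7]
orientation: [-3.139, -0.122, -0.001]
ft_force: [-0.8, -0.4, -1.1]
finger_gap: 0.343
```

Request:
{"api": "drive_tool", "payload": {"targets": [[-1,[-1,0,0],0],[-1,[-2,0,0],0],[-1,[-3,0,0],0],[-1,[-4,0,0],0]]}}

```text
time_s: 4.37
tool_pos: [558.5, 180.4, 59.1]
orientation: [3.139, 0.122, -0.001]
ft_force: [-0.0, 0.3, -0.7]
finger_gap: 0.34
```

Request:
{"api": "drive_tool", "payload": {"targets": [[-1,[-1,0,0],0],[-1,[-2,0,0],0],[-1,[-3,0,0],0],[-1,[-4,0,0],0],[-1,[-4.5,0,0],0],[-1,[-4.5,0,0],0]]}}

```text
time_s: 4.87
tool_pos: [513.9, 176.9, 59.3]
orientation: [3.139, 0.123, -0.002]
ft_force: [-0.0, 0.1, -0.6]
finger_gap: 0.339
```

```bash
python3 - <<'E'
from bench import state,cams
import cv2,numpy as np
s=state();print(s['time_s'],s['tool_pos'],s['orientation'])
g=lambda c:np.clip(c.astype(float)*1.5,0,255).astype('uint8')
b=g(cv2.resize(cams.camera('scene')[150:290,170:340],(720,593),interpolation=2))
cv2.imwrite('pics/b2.png',b)
E
```

```text
4.8667 [513.90632715 176.93205529  59.27927158] [ 3.13895623e+00  1.22588282e-01 -1.67038242e-03]
```

View pics/b2.png

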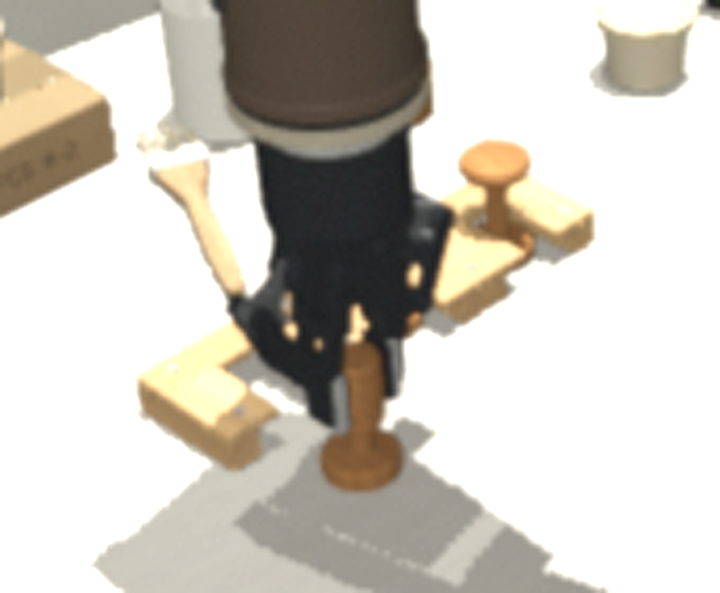

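The press is out of the rack, upright, and held by the handle at (362,400). Its foot at (362,460) is clear of the rack front. Next I'll lift it and carry it to the slab centre.

Request:
{"api": "drive_tool", "payload": {"targets": [[-1,[0,0,-2],0],[-1,[0,0,-4],0],[-1,[-0.5,3,-6],0],[-1,[-1,6,-7],0],[-1,[-1.6,9,-7],0],[-1,[-2.2,12,-7],0],[-1,[-2.8,15,-7],0],[-1,[-3.4,18,-7],0]]}}

```text
time_s: 5.58
tool_pos: [495.9, -6.5, 129.6]
orientation: [3.139, 0.122, 0.002]
ft_force: [1.0, 0.3, -1.3]
finger_gap: 0.341
```

Request:
{"api": "drive_tool", "payload": {"targets": [[-1,[-0.6,3,0],0],[-1,[-1.2,6,0],0],[-1,[-1.8,9,0],0],[-1,[-2.4,12,0],0],[-1,[-3,15,0],0],[-1,[-3.6,18,0],0],[-1,[-4.2,21,0],0],[-1,[-4.8,24,0],0]]}}

```text
time_s: 6.25
tool_pos: [466.4, -250.1, 129.5]
orientation: [3.139, 0.122, 0.001]
ft_force: [0.2, 0.0, -1.0]
finger_gap: 0.338
```

Request:
{"api": "drive_tool", "payload": {"targets": [[-1,[-0.4,2.5,0],0],[-1,[-0.9,5.1,0],0],[-1,[-0.9,5.1,0],0],[-1,[-0.9,5.1,0],0],[-1,[-0.9,5.1,0],0]]}}

```text
time_s: 6.67
tool_pos: [461.3, -299.6, 129.2]
orientation: [-3.139, -0.121, 0.0]
ft_force: [0.6, 0.8, -0.2]
finger_gap: 0.34
```

```bash
python3 - <<'E'
from bench import state,cams
import cv2,numpy as np
s=state();print(s['time_s'],s['tool_pos'],s['orientation'],s['ft_force'],s['finger_gap'])
cv2.imwrite('pics/b3.png',cams.camera('scene'));cv2.imwrite('pics/a3.png',cams.camera('top'))
E
```

```text
6.6667 [ 461.27242285 -299.62284107  129.19089713] [-3.13908061e+00 -1.21128971e-01  1.12058543e-04] [ 0.63760241  0.84705488 -0.18108056] 0.339517429378289
```

View pics/b3.png

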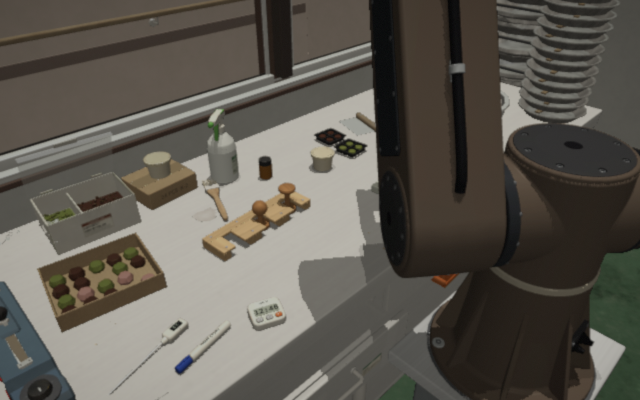

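View pics/a3.png

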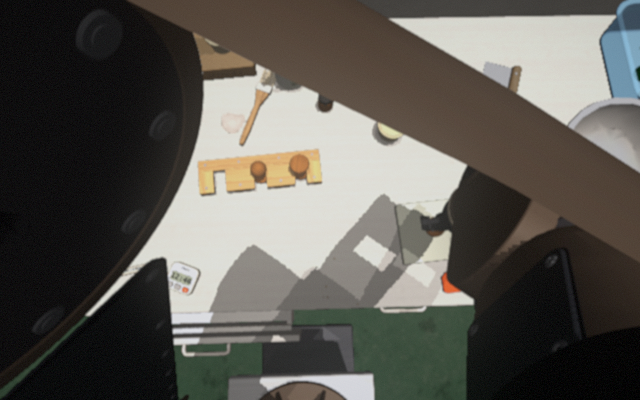

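Both other presses are still in their bays (top (258,170) and (299,164)). The held press shows near top (433,232), over the slab. I'll lower it gently.

Request:
{"api": "drive_tool", "payload": {"targets": [[-1,[0,0,2],0],[-1,[0,0,4],0],[-1,[0,0,4.6],0],[-1,[0,0,4.6],0],[-1,[0,0,4.6],0]]}}

```text
time_s: 7.18
tool_pos: [461.4, -299.1, 83.5]
orientation: [-3.139, -0.123, 0.001]
ft_force: [0.2, -0.1, -0.3]
finger_gap: 0.343
```

Request:
{"api": "drive_tool", "payload": {"targets": [[-1,[0,0,0.1],0],[-1,[0,0,0.2],0],[-1,[0,0,0.3],0],[-1,[0,0,0.3],0]]}}

```text
time_s: 7.52
tool_pos: [461.4, -299.7, 80.6]
orientation: [3.139, 0.122, 0.001]
ft_force: [-0.0, 1.2, -0.1]
finger_gap: 0.34
```

Request:
{"api": "drive_tool", "payload": {"targets": [[-1,[0,0,0.1],0],[-1,[0,0,0.15],0],[-1,[0,0,0.15],0]]}}

```text
time_s: 7.77
tool_pos: [461.2, -299.6, 78.8]
orientation: [-3.139, -0.122, 0.0]
ft_force: [-0.7, -0.0, -0.1]
finger_gap: 0.343
```

Request:
{"api": "drive_tool", "payload": {"targets": [[-1,[0,0,0.1],0],[-1,[0,0,0.1],0],[-1,[0,0,0.1],0]]}}

```text
time_s: 8.02
tool_pos: [461.3, -299.6, 78.0]
orientation: [3.139, 0.122, 0.0]
ft_force: [-1.1, 0.4, 5.5]
finger_gap: 0.339
```

Contact shows as 5.5 N at the expected height. I'm releasing, then retreating straight up.

Request:
{"api": "drive_tool", "payload": {"targets": [[-0.2,[0,0,0],0],[0,[0,0,0],0],[0.3,[0,0,0],0],[0.4,[0,0,0],0],[0.4,[0,0,0],0],[0.4,[0,0,0],0]]}}

```text
time_s: 8.52
tool_pos: [461.2, -299.6, 77.8]
orientation: [-3.139, -0.122, 0.0]
ft_force: [-0.6, 0.7, -0.8]
finger_gap: 0.704
```

Request:
{"api": "drive_tool", "payload": {"targets": [[0.4,[0,0,-1],0],[0.4,[0,0,-3],0],[0.4,[0,0,-6],0],[0.4,[0,0,-9],0],[0.4,[0,0,-12],0],[0.4,[0,0,-15],0],[0.4,[0,0,-17],0],[0.4,[0,0,-17],0]]}}

```text
time_s: 9.18
tool_pos: [462.8, -300.7, 252.9]
orientation: [3.135, 0.122, 0.008]
ft_force: [1.1, -1.2, 0.8]
finger_gap: 0.697
```

Request:
{"api": "drive_tool", "payload": {"targets": [[0.4,[-1,3,0],0],[0.4,[-2,6,0],0],[0.4,[-3,9,0],0],[0.4,[-4,12,0],0],[0.4,[-5,15,0],0],[0.4,[-6,18,0],0],[0.4,[-7,21,0],0],[0.4,[-8,24,0],0]]}}

```text
time_s: 9.85
tool_pos: [399.3, -546.3, 247.9]
orientation: [-3.139, -0.122, 0.0]
ft_force: [1.0, -0.3, 0.8]
finger_gap: 0.701
```

Request:
{"api": "drive_tool", "payload": {"targets": [[0.4,[-1,3,0],0],[0.4,[-2,6,0],0],[0.4,[-3,9,0],0],[0.4,[-4,12,0],0],[0.4,[-4,12,0],0],[0.4,[-4,12,0],0]]}}

```text
time_s: 10.35
tool_pos: [368.5, -668.9, 247.0]
orientation: [-3.139, -0.119, 0.001]
ft_force: [0.2, -0.1, 0.1]
finger_gap: 0.703
```

```bash
python3 - <<'E'
from bench import state,cams
import cv2,numpy as np
s=state();print(s['time_s'],s['tool_pos'],s['ft_force'],s['finger_gap'])
cv2.imwrite('pics/b4.png',cams.camera('scene'));cv2.imwrite('pics/a4.png',cams.camera('top'))
E
```

```text
10.35 [ 368.45957227 -668.86644863  247.03612328] [ 0.1596505  -0.07084491  0.05841362] 0.7029798819826006
```

View pics/b4.png

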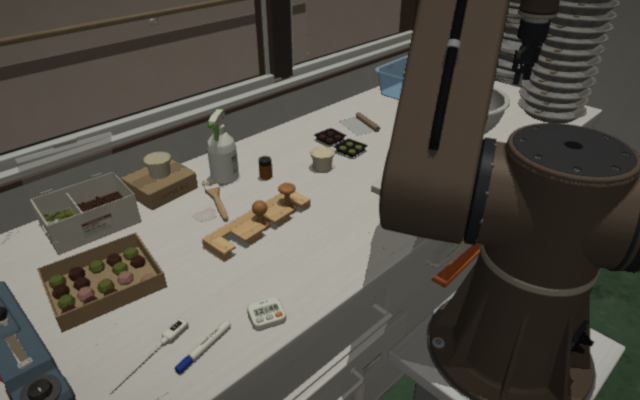

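View pics/a4.png

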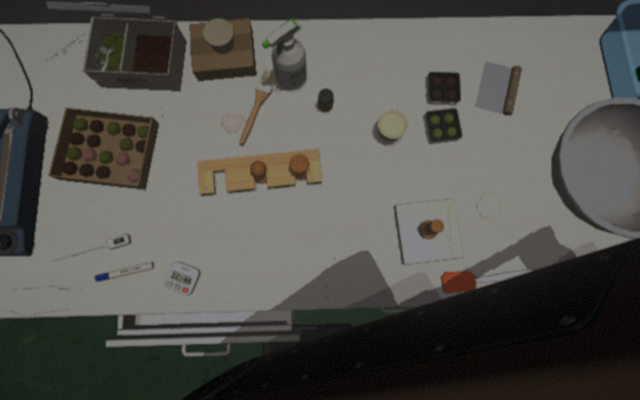

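```bash
python3 - <<'E'
from h import *
import cv2
for z in(20,32,94):print(z,pr('top',[461,-300,z]))
a=cv2.imread('pics/a4.png');cv2.imwrite('pics/c4.png',np.clip(cv2.resize(a[190:275,385:475],None,fx=6,fy=6,interpolation=2)*1.5,0,255).astype('uint8'))
E
```

```text
20 (np.float64(428.1732291783855), np.float64(230.0825418294634))
32 (np.float64(429.6546510353761), np.float64(229.49062957304528))
94 (np.float64(437.9753723045603), np.float64(226.16602836088688))
```

View pics/c4.png

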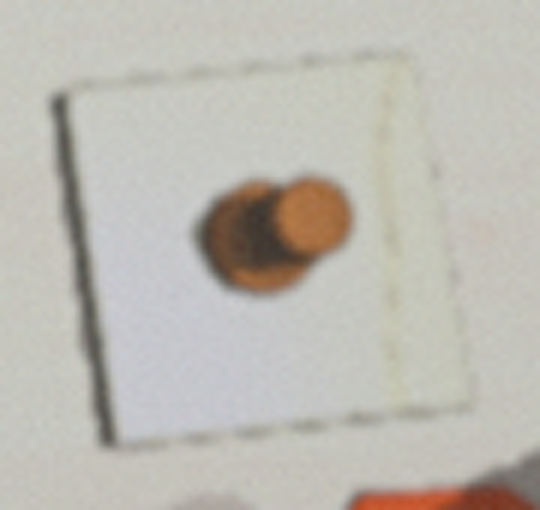

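The foot at (263,236) in the crop and the handle top at (313,217) match the projection of an upright press at the slab centre. The whole foot is on the slab.

```bash
python3 -c "
from bench import workorder
print(workorder.sign_off())"
```

```text
the job is handed in; nothing more can be done
None
```

The barrel press is standing upright near the centre of the marble slab, at about (461, -300) mm, and I handed the job in at about 10.5 s. I gripped it by the handle, lifted it 2–3 mm, drew it straight out of the left bay and carried it over. I then lowered it until it touched (about 5.5 N), let go and moved the arm away.

- **Placement:** in the last top picture the foot and handle top are within about 1 pixel of where an upright press should appear. The whole foot is well inside the slab edges.
- **Other presses:** the ball and mushroom presses look unmoved in their bays in both camera views.
- **Forces:** every reading given at the end of a move was under 7 N.
- **Not checked:** the arm hid the slab from the scene camera, so the placement rests on the top view alone.

No check failed or disagreed.

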